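Hang the dial gauge on its hook, face outward

TASK

Take the yellow dial gauge out of the wooden rack and hang it by its window on the strap hook of the stand, behind the hook's lip, with the yellow marked face looking outward, away from the post, so that it can be read. Turn it about or regrasp it first if you need to, let it hang still and square on the hook, and leave the templates and the other things on the bench undisturbed.

Things in the scene. Friction and masses are not known exactly. Their poses are not given: they have to be found in the camera images.
- gauge: Dial gauge: flat plate 14 mm thick (x), 80 wide (y), 172 tall (z up), 160 to 280 g; origin: centre of its underside. +x side: the marked face, yellow with black ticks and a dial; -x side: plain black. Full plate 0 to 80 mm up; window 44 wide right through 80 to 114 mm up; plain grip tab 50 wide 114 to 172 mm up. Starts upright in the rack's first slot, on its floor.
- gauge_window (a point): Middle of the upper edge of the gauge's window (44 mm wide, 34 mm high), 114 mm above the underside, mid thickness: this edge rests on the hook's strap when hung.
- gauge_tab (a point): Middle of the top of the gauge's tab, 172 mm above the underside. The tab is gripped from above across its 14 mm thickness; fingertips about 30 mm below this point stay clear of the hook's lip. Seen from above, the half of its thickness on the marked side is yellow, the other black.
- gauge_dial (a point): Centre of the front of the white round dial on the marked face: 40 mm across, 6 mm proud of the plate, 57 mm above the underside.
- stand: Hook stand fixed to the table: base 130 x 100 x 12 mm, red post 20 mm square (x = -70 to -50 mm), flat steel strap hook. Origin on the table below hook_seat; +x is outward, from the post along the strap to its lip; z up. Strap level, 20 mm wide, 5 mm thick, top 165 mm up, from the post to x = 25 mm. The post ends under the strap: nothing stands higher than the lip.
- hook_seat (a point): Middle of the strap's top surface, 165 mm above the table, where the gauge hangs well: the free strap runs from 50 mm behind to 20 mm in front of this point.
- hook_lip (a point): Middle of the top edge of the hook's upturned lip: 5 mm thick (20 to 25 mm outward of hook_seat), 20 mm wide, its top 12 mm above the strap's top.
- rack: Slotted wooden rack fixed to the table, 90 x 104 mm, 45 mm high, three slots along its y. Origin on the table below the middle of the gauge's slot (18 mm wide, 88 long, floor 10 mm above the table, 35 deep); +x is the rack's free side (edge at 21 mm), the other slots are at x = -26 and -50 mm. The gauge starts with its marked face to the rack's +x.
- template_a: Blue profile template, 10 x 76 x 80 mm tall, in the rack's second slot; origin at the centre of its underside. Bystander.
- template_b: Green profile template, 10 x 76 x 65 mm tall, in the rack's third slot; origin at the centre of its underside. Bystander.
- tumbler: Green glass tumbler, 72 mm across, 90 mm tall, origin at the centre of its underside. Bystander.
- jar: Amber glass jar, 80 mm across, 110 mm tall, origin at the centre of its underside. Bystander.
- wheel: Terracotta-coloured grinding wheel lying flat, 100 mm across, 18 mm thick, origin at the centre of its underside. Bystander.
- brush: Hand brush lying on the table. Bystander.
- cup: Blue mug, 80 mm across, 85 mm tall, origin at the centre of its underside. Bystander.
Mind the look-alikes: they are no part of the job. There is more than one size of the gauge; the one meant has the size given above.

How it is judged:
By the outcome, as a careful person would: the job done as asked, in the order asked, and still so for the second after the job is handed in, with the robot touching nothing.
It also fails if it takes over 48 s, if anything falls off the work surface, if the arm or the gripper's body presses on something with over 40 N, if the wrist force passes 120 N, or if a joint passes its speed limit or range.

ROBOT

A 7-joint arm with a two-finger parallel gripper is mounted at the origin on the work surface. World frame = base frame: x ahead of the robot, y to its left, z up, the work surface at z = 0. Lengths are in m, angles in rad, forces in N, time in s.
With the tool pointing down it reaches from about 0.425 to 0.925 m from the base axis. Payload 6.8 kg.
Tool frame: the origin (TCP) lies at the very end of the fingers, on their centre line; the grasp point (between the pads) lies env.pinch_z behind it (env.pinch_z is the distance from the TCP to the grasp point, in m); x points along the fingers, z is the direction in which the jaws open and shut, and the axes are right-handed (so a half turn about x gives the same grasp; the last joint's range is limited). The gripper opens to 85 mm and grips with 20 to 120 N. Pads are 22 mm wide; open, the fingers measure 114 mm over their backs; the gripper's body (76 mm by 85 mm) begins 54 mm behind the grasp point. The pads swing forward as they close: fully open they stand 13 mm farther back than shut.
Start: joints at [0.998, 0.477, 0.022, 1.555, -0.011, 1.109, -0.083], TCP at [0.303, -0.603, 0.231] pointing down, gripper open.
Joint ranges: [-2.96, 2.96], [-0.34, 2.1], [-1.41, 1.46], [0.24, 2.44], [-1.37, 4.51], [0.17, 1.92], [-2.96, 2.96]. Speed limits (rad/s): [2.39, 2.39, 3.14, 3.14, 3.14, 3.14, 3.14].

INTERFACE

Orientations are given as a rotation vector (axis times angle).
In Python, from bench import telemetry, cams, hand_in, env gives the robot as it stands. The module is installed in compiled form; this text tells all that it offers.
- The arm moves only by the shell command python3 -m pendant 'ROWS' [OPENING] [FORCE]. ROWS is JSON, a list of rows, each a list of 6 numbers: the shift along the world's x, y, z in units of 40 mm (1.0 is 40 mm), then the turn, a rotation vector about the world's x, y, z in units of 8 degrees (1.0 is 8 degrees). In form: [[tx, ty, tz, rx, ry, rz], ...]. A call has 1 to 12 rows; each row shifts and turns the pose as measured when the row begins; what a row does not reach is not made up. A row lasts 1/8 s, in which the tool goes at most 62.5 mm and 10.7 degrees, less where a joint would pass 70% of its speed; a pose out of reach is approached as far as the arm can. A call is refused whole if a number of a shift passes 1 or a number of a turn 1, either way. A call with a gripper value outside its range is refused whole. OPENING is the opening, from 0 (shut) to 1 (fully open), set as the call begins (- or left out, the last holds). The fingers move at their own pace and stop on an object; FORCE is the grip in N (left out, the last holds). Time passes only in rows, so rows that do not move let the fingers close. It gives the time, the measured TCP pose, the force and the opening at its end, in the units of the state.
- telemetry.observe(): the state, without advancing time (a new reading comes with each control period).
- cams.get_image(name): name is "scene" or "top" or "wrist"; returns the picture (480x640x3 uint8, red, green, blue); there is no depth.
- cams.camera_model(name): a dict with "fovy" (degrees; the focal length in pixels is half the picture's height over the tangent of half this angle, whatever the lens; pixels are square), "cx", "cy" (the principal point, pixels), "rvec" (rotation vector, rad) and "tvec" (3), from world to camera coordinates, as OpenCV has them; the wrist camera has in their place "hand_eye" (4x4, takes a point from camera to tool coordinates, whose origin is the TCP and whose axes are the tool frame's). Camera axes: x right, y down, z forward; pixel columns grow to the right and rows downward; lengths in m; the calibration is good to about 2 mm. A picture is of the moment at which its call begins: read the wrist's pose just before it. camera_model takes no time and is no camera call.
- hand_in(): hands the job in, once; it reports no verdict.
The state is a dict: "time": time; "joints": joint angles; "qd": joint speeds; "effort": joint torques, N m; "ee_pos": TCP position; "orientation": TCP orientation; "wrist_force": force on the tool from outside, world axes, zero at the start; "moment": the same for the moment, N m; "grip_width": finger opening in m.
Only numpy, scipy, OpenCV 4.12 (cv2) and the standard library are available. Lean on these libraries where they do the work, as an engineer would, in place of code of your own. Each camera call takes 0.05 s, during which the arm holds its last target. There are 200 camera calls.

## Working session

There is one attempt and no reset: what is moved stays moved. The work goes in short steps, Python scripts to look and compute and a shell command to move; the robot and the scene stay as the last step left them, time stands still between calls to the robot, and variables do not carry over. Pictures are saved under pics/ and viewed, about 8 in all and at most 12, crops included, and the job is handed in when it is done.

```bash
mkdir -p pics
cat > h.py <<'E'
import numpy as np, cv2
from scipy.spatial.transform import Rotation as R
from bench import telemetry, cams, hand_in, env
def snap(n,f=None,crop=None,s=1):
    im=cams.get_image(n)[:,:,::-1].copy()
    np.save('/tmp/%s.npy'%n,im)
    if f: 
        if crop: x0,y0,x1,y1=crop; im=im[y0:y1,x0:x1]
        cv2.imwrite('pics/'+f,cv2.resize(im,None,fx=s,fy=s,interpolation=cv2.INTER_CUBIC))
def pose():
    o=telemetry.observe(); return np.array(o['ee_pos']),R.from_rotvec(o['orientation'])
def cam(n,ps=None):
    m=cams.camera_model(n); f=240/np.tan(np.radians(m['fovy'])/2)
    if n=='wrist':
        p,r=ps or pose(); H=np.array(m['hand_eye']); T=np.eye(4);T[:3,:3]=r.as_matrix();T[:3,3]=p
        W=T@H; return f,m['cx'],m['cy'],W[:3,:3],W[:3,3]
    r=R.from_rotvec(np.ravel(m['rvec'])).as_matrix(); return f,m['cx'],m['cy'],r.T,-r.T@np.ravel(m['tvec'])
def atz(n,uv,z,ps=None):
    f,cx,cy,Rm,c=cam(n,ps); d=Rm@np.array([(uv[0]-cx)/f,(uv[1]-cy)/f,1]); return c+d*(z-c[2])/d[2]
def proj(n,P,ps=None):
    f,cx,cy,Rm,c=cam(n,ps); q=Rm.T@(np.array(P)-c); return np.array([cx+f*q[0]/q[2],cy+f*q[1]/q[2]])
E
python3 - <<'E'
from h import *
snap('scene','s1.png');snap('top','t1.png')
print(telemetry.observe(),env.pinch_z)
for n in('scene','top','wrist'):print(cams.camera_model(n))
E
```

```text
{'time': 0.1, 'joints': array([ 0.997912  ,  0.47776012,  0.0223212 ,  1.55632997, -0.01148438,
        1.1093149 , -0.08311272]), 'qd': array([ 1.19313926e-03, -2.47677272e-03,  8.33562172e-05, -1.78869013e-03,
       -4.63867994e-04, -7.03588186e-04,  1.55766605e-03]), 'effort': array([ 3.86028332e-03, -5.97761965e+01,  1.61344159e+00, -2.81955117e+01,
        1.28157457e-02,  5.01521266e-03, -5.51749665e-06]), 'ee_pos': array([ 0.3023157 , -0.60292133,  0.23040346]), 'orientation': array([ 0.8611975 ,  1.39547129, -0.85993053]), 'wrist_force': array([0.90524518, 0.4069025 , 0.25139326]), 'moment': array([0.02220897, 0.01974485, 0.00094744]), 'grip_width': 0.08512708403081995} 0.0187
{'fovy': 54.23495282550676, 'cx': 313.2778684734296, 'cy': 236.37342724413, 'rvec': array([ 1.72867607,  1.59408211, -0.76800222]), 'tvec': array([-0.1582703 , -0.22832447,  1.41368835])}
{'fovy': 49.53092078146959, 'cx': 322.40773481296173, 'cy': 239.14161448098753, 'rvec': array([ 2.14642602, -2.21087042,  0.13637018]), 'tvec': array([0.09683379, 0.57075958, 1.33928891])}
{'fovy': 68.44993255235137, 'cx': 321.10354343454355, 'cy': 237.8395125414769, 'hand_eye': array([[-3.39006088e-04, -3.02465879e-01,  9.53160153e-01,
        -1.42180118e-01],
       [-1.35329810e-03, -9.53159196e-01, -3.02466057e-01,
         7.73974523e-02],
       [ 9.99999027e-01, -1.39244766e-03, -8.61997285e-05,
         3.78631550e-04],
       [ 0.00000000e+00,  0.00000000e+00,  0.00000000e+00,
         1.00000000e+00]])}
```

View pics/s1.png

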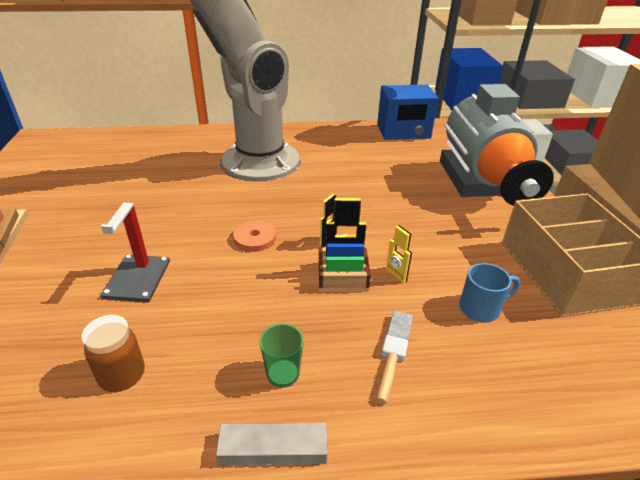

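View pics/t1.png

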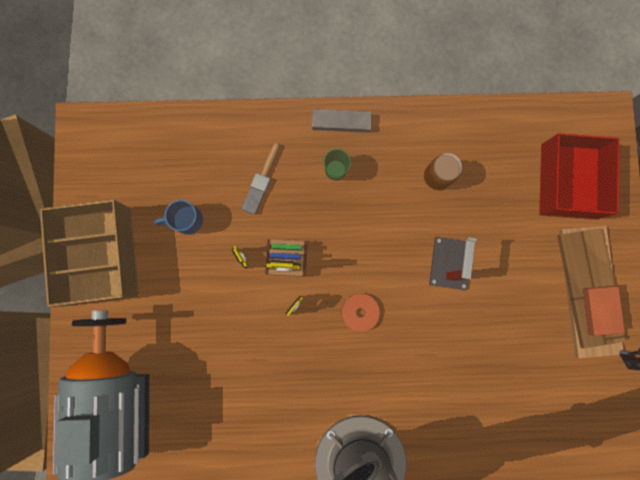

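Candidates (top picture): the gauge in the rack's slot at (285,267), a small loose gauge at (240,257), and another loose one at (295,306). In the scene picture these are the rack gauge at (345,215), one at (400,255), and one partly hidden at (330,215). By the description I want the one in the rack. I'll check it in a close crop.

Run:
```python
from h import *
a=np.load('/tmp/top.npy');b=np.load('/tmp/scene.npy')
A=cv2.resize(a[225:325,220:320],None,fx=4,fy=4,interpolation=2);B=cv2.resize(a[225:300,420:495],(400,400),interpolation=2)
C=cv2.resize(b[185:295,310:420],(400,400),interpolation=2)[:200*2]
o=np.hstack([A,B]);cv2.imwrite('pics/c1.png',o)
```

```text
(no output)
```

View pics/c1.png

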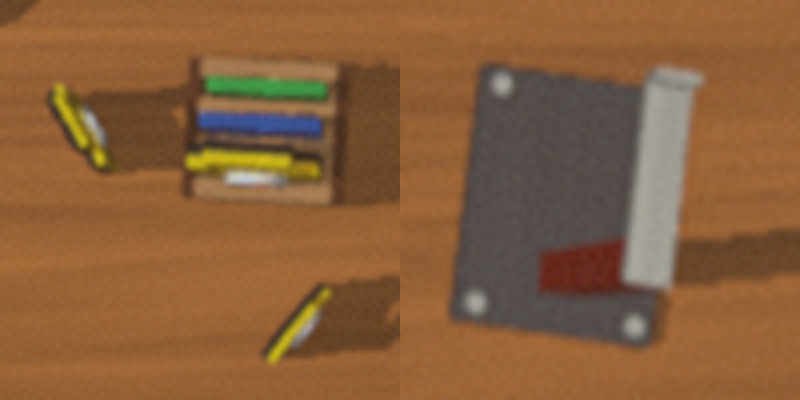

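Run:
```python
from h import *
np.set_printoptions(precision=4,suppress=True)
A=lambda x,y:(220+x/4,225+y/4)
B=lambda x,y:(420+(x-400)/5.3333,225+y/5.3333)
print('tab',atz('top',A(240,157),.182),'ends',atz('top',A(190,160),.182),atz('top',A(292,157),.182))
q=[atz('top',A(*c),.045) for c in [(195,60),(342,66),(190,195),(333,203)]]
print('rack',q, np.linalg.norm(q[0]-q[1]),np.linalg.norm(q[0]-q[2]))
d=q[0]-q[1]+q[2]-q[3];print('rack yaw of y-axis line',np.degrees(np.arctan2(d[1],d[0])))
l=atz('top',B(675,78),.177);s=atz('top',B(650,280),.165)
print('lip',l,'back',s,np.linalg.norm(l-s),'yaw',np.degrees(np.arctan2(*(l-s)[[1,0]])))
b=[atz('top',B(*c),.012) for c in [(485,68),(455,318),(655,345)]]
print('base',b,np.linalg.norm(b[0]-b[1]),np.linalg.norm(b[2]-b[1]),'yaw',np.degrees(np.arctan2(*(b[0]-b[1])[[1,0]])))
p,r=pose();print(r.as_matrix())
for P in(l,s):print(proj('scene',P))
```

```text
tab [0.5019 0.1836 0.182 ] ends [0.501  0.2125 0.182 ] [0.501  0.1535 0.182 ]
rack [array([0.5734, 0.2194, 0.045 ]), array([0.5668, 0.1243, 0.045 ]), array([0.4862, 0.2243, 0.045 ]), array([0.4783, 0.1326, 0.045 ])] 0.09527409476064878 0.08735640087491464
rack yaw of y-axis line 85.55662556648828
lip [ 0.5469 -0.2679  0.177 ] back [ 0.4586 -0.2551  0.165 ] 0.09005172503067692 yaw -8.24144865972854
base [array([ 0.5702, -0.2241,  0.012 ]), array([ 0.4459, -0.2025,  0.012 ]), array([ 0.4295, -0.3016,  0.012 ])] 0.1261461538699427 0.10041107944924252 yaw -9.863130630823871
[[-0.0009  0.8939  0.4483]
 [ 0.0014  0.4483 -0.8939]
 [-1.     -0.0001 -0.0017]]
[107.3388 224.365 ]
[127.0032 202.7014]
```

```bash
python3 -m pendant '[[0.5,1,0.3,0,0,0.6],[0.5,1,0.3,0,0,0.6],[0.5,1,0.3,0,0,0.6],[0.5,1,0.3,0,0,0.6],[0.5,1,0,0,0,0.6],[0.5,1,0,0,0,0.6],[0.5,1,0,0,0,0.6],[0.5,1,0,0,0,0.6],[0.5,1,0,0,0,0.6],[0.5,1,0,0,0,0.6],[0,1,0,0,0,0.6],[0,1,0,0,0,0.6]]' 1; python3 -c "
from h import *
p,r=pose();print(p,r.as_matrix()[:,2],telemetry.observe()['joints'])"
```

```text
time: 1.6
ee_pos: [0.5022, -0.1086, 0.2748]
orientation: [0.057, 1.579, -0.06]
wrist_force: [0.7, -0.2, -0.2]
grip_width: 0.0855
[ 0.50216138 -0.10857059  0.27478942] [ 0.9971999  -0.07425208 -0.00888734] [ 0.45193028  0.20294186 -0.41526371  1.85497743  0.09329296  1.11123173
 -0.07226327]
```

```bash
python3 -m pendant '[[0,1,0,0,0,0],[0,1,0,0,0,0],[0,1,0,0,0,0],[0,1,0,0,0,0],[0,1,0,0,0,0],[0,1,0,0,0,0],[0,1,0,0,0,0],[0,0,0,0,0,0],[0,0,0,0,0,0]]'; python3 -c "
from h import *
p,r=pose();print(p,r.as_matrix());snap('wrist','w1.png');print(pose()[0],telemetry.observe()['joints'])"
```

```text
time: 2.72
ee_pos: [0.4983, 0.1825, 0.2723]
orientation: [0.052, 1.584, -0.056]
wrist_force: [0.9, -0.1, -0.9]
grip_width: 0.0853
[0.49833591 0.18246415 0.27227047] [[-0.01393782  0.06881039  0.99753239]
 [-0.00242665  0.99762403 -0.06885062]
 [-0.99989992 -0.00338029 -0.01373773]]
[0.49822007 0.18267492 0.27233564] [ 0.03558749  0.26280909 -0.59625062  1.80898706  0.15579104  1.13134575
 -0.68200684]
```

View pics/w1.png

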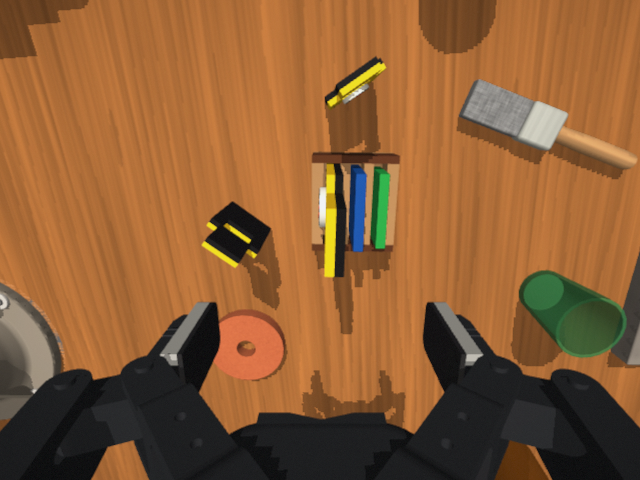

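Run:
```python
from h import *
p,r=pose()
for uv in [(324,277),(345,277),(335,270),(337,240),(337,205),(337,195)]: print(uv,atz('wrist',uv,.182,(p,r)))
for P in [(.5019,.1836,.182),(.5019,.2086,.182),(.5019,.1586,.182)]:print(proj('wrist',P,(p,r)))
im=np.load('/tmp/wrist.npy')[150:290,290:410];cv2.imwrite('pics/w1c.png',cv2.resize(im,None,fx=5,fy=4.2,interpolation=2))
```

```text
(324, 277) [0.49733377 0.15614946 0.182     ]
(345, 277) [0.51234341 0.15518686 0.182     ]
(335, 270) [0.50551513 0.16106176 0.182     ]
(337, 240) [0.50820401 0.18340361 0.182     ]
(337, 205) [0.50959959 0.20807529 0.182     ]
(337, 195) [0.50998263 0.21484699 0.182     ]
[327.89360234 240.29903387]
[325.49708939 204.99038926]
[330.14571565 273.48018916]
```

View pics/w1c.png

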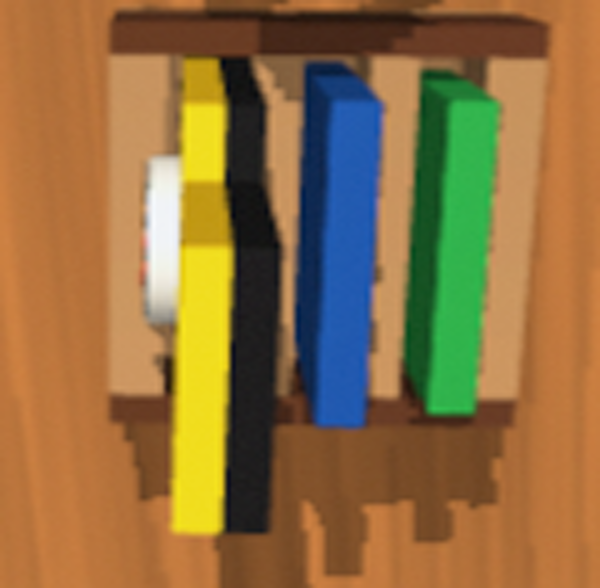

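Run:
```python
from h import *
p,r=pose()
q=[atz('wrist',(290+a/5,150+b/4.2),.182,(p,r)) for a,b in[(183,247),(280,247),(171,533),(269,533)]]
f=(q[0]+q[1])/2;n=(q[2]+q[3])/2;print(q,(f+n)/2,np.linalg.norm(f-n),np.degrees(np.arctan2(*(f-n)[[0,1]])))
print('TCP to go',(f+n)/2-p)
```

```text
[array([0.50246691, 0.205933  , 0.182     ]), array([0.51549185, 0.20505858, 0.182     ]), array([0.49748187, 0.15621445, 0.182     ]), array([0.5114902, 0.155316 , 0.182    ])] [0.50673271 0.18063051 0.182     ] 0.04993314814750101 5.162870911545133
TCP to go [ 0.00851264 -0.00204441 -0.09033564]
```

```bash
python3 -m pendant '[[0.2,-0.05,-0.7,0,-0.1,-0.15],[0,0,-0.7,0,0,0],[0,0,-0.6,0,0,0],[0,0,-0.5,0,0,0],[0,0,-0.4,0,0,0],[0,0,0,0,0,0],[0,0,0,0,0,0]]'; python3 -c "
from h import *
p,r=pose();print(p,r.as_matrix())"
```

```text
time: 3.65
ee_pos: [0.5088, 0.1718, 0.1538]
orientation: [0.077, 1.566, -0.085]
wrist_force: [0.2, 0.2, 0.7]
grip_width: 0.0854
[0.50884942 0.17178205 0.15375318] [[ 0.00305212  0.10343258  0.99463178]
 [-0.00513454  0.99462493 -0.10341611]
 [-0.99998216 -0.00479134  0.00356679]]
```

```bash
python3 -m pendant '[[-0.05,0.22,0,0.04,0,0.06],[0,0,0,0,0,0]]' && python3 -m pendant '[[0,0,0,0,0,0],[0,0,0,0,0,0],[0,0,0,0,0,0],[0,0,0,0,0,0],[0,0,0,0,0,0],[0,0,0,0,0,0]]' 0 60;  python3 -c "
from h import *
p,r=pose();print(p,r.as_matrix())"
```

```text
time: 3.9
ee_pos: [0.5075, 0.1818, 0.1552]
orientation: [0.076, 1.564, -0.073]
wrist_force: [-0.0, -0.2, -0.4]
grip_width: 0.0852
time: 4.65
ee_pos: [0.5076, 0.182, 0.156]
orientation: [0.076, 1.564, -0.072]
wrist_force: [-0.5, -0.7, 0.5]
grip_width: 0.013
[0.50756396 0.1820487  0.15599478] [[ 0.00607297  0.09415325  0.99553919]
 [ 0.00189998  0.99555467 -0.09416631]
 [-0.99997975  0.00246337  0.00586708]]
```

Turning 180° from this grasp would bring the last joint close to its limit. I'll release, turn the empty gripper half round and grasp again, so that the turn while holding the gauge ends mid-range.

```bash
python3 -m pendant '[[0,0,0,0,0,0],[0,0,0,0,0,0],[0,0,0,0,0,0],[0,0,0,0,0,0],[0,0,0.6,0,0,0],[0,0,0.8,0,0,0],[0,0,0.9,0,0,0],[0,0,0.5,0,0,0.5],[0,0,0,0,0,1],[0,0,0,0,0,1],[0,0,0,0,0,1],[0,0,0,0,0,1]]' 1 && python3 -m pendant '[[0,0,0,0,0,1],[0,0,0,0,0,1],[0,0,0,0,0,1],[0,0,0,0,0,1],[0,0,0,0,0,1],[0,0,0,0,0,1],[0,0,0,0,0,1],[0,0,0,0,0,1],[0,0,0,0,0,1],[0,0,0,0,0,1]]';  python3 -c "
from h import *
p,r=pose();print(p,r.as_matrix(),telemetry.observe()['joints'])"
```

```text
time: 6.15
ee_pos: [0.5072, 0.1817, 0.2717]
orientation: [-0.432, 1.52, 0.435]
wrist_force: [-1.3, 0.1, 0.2]
grip_width: 0.0855
time: 7.4
ee_pos: [0.5068, 0.1809, 0.2715]
orientation: [-1.511, 0.973, 1.52]
wrist_force: [-0.0, 0.6, -0.0]
grip_width: 0.0856
[0.5068327  0.18093171 0.27148409] [[-2.46358813e-03 -9.10509159e-01 -4.13481562e-01]
 [ 5.34529865e-03 -4.13488900e-01  9.10493469e-01]
 [-9.99982679e-01  3.28984639e-05  5.88560972e-03]] [ 0.32780429  0.36010972 -0.97279739  1.78714608  0.31641746  1.16329639
  1.25456835]
```

```bash
python3 -m pendant '[[0,0,0,0,0,1],[0,0,0,0,0,1],[0,0,0,0,0,1],[0,0,0,0,0,1],[0,0,0,0,0,1],[0,0,0,0,0,1],[0,0,0,0,0,1],[0,0,0,0,0,0.5],[0,0,0,0,0,0]]';  python3 -c "
from h import *
p,r=pose();snap('wrist','w2.png',(200,120,440,330),3);print(p,r.as_matrix(),telemetry.observe()['joints'])"
```

```text
time: 8.52
ee_pos: [0.5069, 0.1796, 0.271]
orientation: [-2.184, 0.07, 2.196]
wrist_force: [-0.2, 0.2, -0.8]
grip_width: 0.0854
[0.50694658 0.17958546 0.27100052] [[-5.52097914e-03 -6.31373789e-02 -9.97989574e-01]
 [-3.59867025e-04 -9.98004594e-01  6.31403200e-02]
 [-9.99984695e-01  7.07739929e-04  5.48724149e-03]] [ 0.47318086  0.46736164 -1.21446829  1.77808292  0.46107379  1.2303984
  2.20872321]
```

View pics/w2.png

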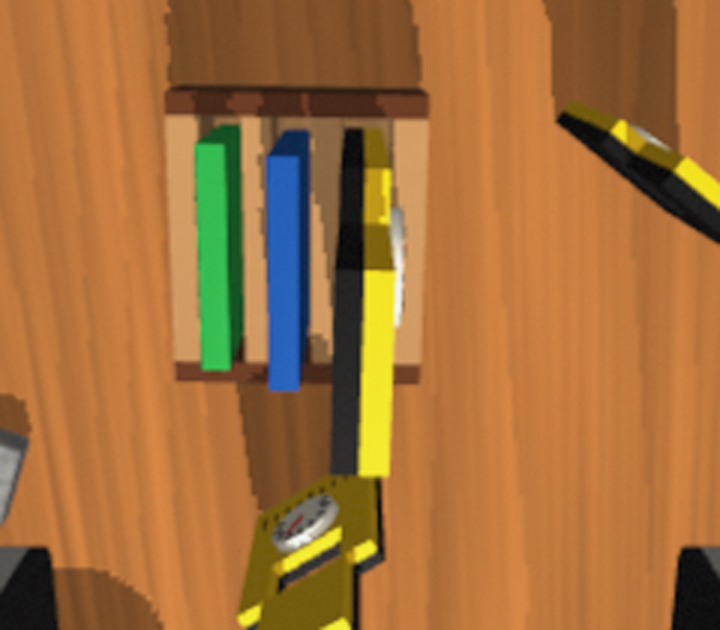

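Run:
```python
from h import *
p,r=pose()
q=[atz('wrist',(200+a/3,120+b/3),.182,(p,r)) for a,b in[(336,270),(395,270),(331,474),(389,476)]]
f=(q[0]+q[1])/2;n=(q[2]+q[3])/2;print((f+n)/2,np.linalg.norm(f-n),np.degrees(np.arctan2(*(n-f)[[0,1]])))
print('TCP to go',((f+n)/2-p)/.04)
print(atz('top',(236,249),.13),atz('top',(245,266),.13))
```

```text
[0.50699323 0.18045445 0.182     ] 0.04987186881424859 5.1989100606558285
TCP to go [ 1.75026597e-03  2.12940290e-02 -2.22538163e+00]
[0.54490748 0.29211599 0.13      ] [0.50312618 0.27103871 0.13      ]
```

```bash
python3 -m pendant '[[0,0.02,-0.7,0,-0.04,-0.2],[0,0,-0.7,0,0,0],[0,0,-0.6,0,0,0],[0,0,-0.5,0,0,0],[0,0,-0.4,0,0,0],[0,0,0,0,0,0],[0,0,0,0,0,0]]';  python3 -c "
from h import *
p,r=pose();print(p,r.as_matrix())"
```

```text
time: 9.45
ee_pos: [0.5083, 0.1807, 0.1527]
orientation: [-2.174, 0.11, 2.165]
wrist_force: [-0.2, 0.8, -0.0]
grip_width: 0.0858
[0.50834308 0.18074238 0.15272915] [[ 4.10714708e-03 -1.01157335e-01 -9.94861963e-01]
 [-1.12284596e-04 -9.94870394e-01  1.01157728e-01]
 [-9.99991559e-01 -3.03761995e-04 -4.09743744e-03]]
```

```bash
python3 -m pendant '[[0,0,0,0,0,0],[0,0,0,0,0,0],[0,0,0,0,0,0],[0,0,0,0,0,0],[0,0,0,0,0,0],[0,0,0,0,0,0],[0,0,0.3,0,0,0],[0,0,0.5,0,0,0],[0,0,0.8,0,0,0],[0,0,0.9,0,0,0],[0,0,0.9,0,0,0],[0,0,0.9,0,0,0]]' 0 80;  python3 -c "
from h import *
p,r=pose();print(p,r.as_matrix(),telemetry.observe()['joints'])"
```

```text
time: 10.95
ee_pos: [0.5079, 0.1803, 0.3349]
orientation: [-2.176, 0.11, 2.164]
wrist_force: [0.2, -0.2, -2.4]
grip_width: 0.0122
[0.50792995 0.18025683 0.33487677] [[ 5.49447907e-03 -1.00728137e-01 -9.94898816e-01]
 [-3.93813970e-04 -9.94913974e-01  1.00727497e-01]
 [-9.99984828e-01 -1.61640070e-04 -5.50620216e-03]] [ 0.50855339  0.40233877 -1.24713745  1.69456849  0.39649709  1.32783528
  2.22922732]
```

```bash
python3 -m pendant '[[0.3,-0.5,0.2,0,0,-1],[0.3,-0.7,0,0,0,-1],[0.3,-0.7,0,0,0,-1],[0.3,-0.7,0,0,0,-1],[0.3,-0.7,0,0,0,-1],[0.3,-0.7,0,0,0,-1],[0.3,-0.7,0,0,0,-1],[0.3,-0.7,0,0,0,-1],[0.3,-0.7,0,0,0,-1],[0.3,-0.7,0,0,0,-1],[0,-0.7,0,0,0,-1],[0,-0.7,0,0,0,-1]]' && python3 -m pendant '[[0,-0.7,0,0,0,-1],[0,-0.7,0,0,0,-1],[0,-0.7,0,0,0,-1],[0,-0.7,0,0,0,-1],[0,-0.4,0,0,0,-1],[0,0,0,0,0,-1],[0,0,0,0,0,-1],[0,0,0,0,0,-1],[0,0,0,0,0,-1],[0,0,0,0,0,-0.8]]';  python3 -c "
from h import *
p,r=pose();print(p,r.as_matrix(),telemetry.observe()['joints']);z=r.as_matrix()[:,2];print(np.degrees(np.arctan2(z[1],z[0])))"
```

```text
time: 12.45
ee_pos: [0.632, -0.1514, 0.3655]
orientation: [-1.046, 1.318, 1.001]
wrist_force: [0.3, -0.1, -1.8]
grip_width: 0.0129
time: 13.7
ee_pos: [0.6313, -0.2852, 0.3796]
orientation: [0.054, 1.575, -0.092]
wrist_force: [0.2, 0.6, -1.8]
grip_width: 0.0128
[ 0.63132051 -0.28522066  0.37964002] [[-0.00627687  0.09273641  0.99567091]
 [-0.02354588  0.99540076 -0.09285969]
 [-0.99970305 -0.02402681 -0.00406444]] [ 0.60300355  0.45638373 -0.43253032  1.28339927  0.21188963  1.44303306
  0.08952077]
-5.328188434279083
```

```bash
python3 -m pendant '[[0,0,-0.5,0.17,-0.04,-0.4],[0,0,-0.8,0,0,0],[0,0,-0.9,0,0,0],[0,0,-0.8,0,0,0],[0,0,-0.5,0,0,0],[0,0,0,0,0,0],[0,0,0,0,0,0]]';  python3 -c "
from h import *
p,r=pose();print(p,r.as_matrix());snap('wrist','w3.png');np.save('/tmp/ps.npy',np.r_[p,r.as_rotvec()])
snap('top');snap('scene')
a=np.load('/tmp/top.npy')[215:315,410:510];b=np.load('/tmp/scene.npy')[170:320,50:200]
cv2.imwrite('pics/c3.png',np.hstack([cv2.resize(a,(400,400),interpolation=2),cv2.resize(b,(400,400),interpolation=2)]))"
```

```text
time: 14.58
ee_pos: [0.6341, -0.2839, 0.2467]
orientation: [0.119, 1.554, -0.114]
wrist_force: [-0.6, 0.8, -2.4]
grip_width: 0.0125
[ 0.63409115 -0.28389006  0.24673583] [[ 0.01342066  0.14771622  0.98893873]
 [ 0.00223725  0.98902089 -0.14775886]
 [-0.99990744  0.00419552  0.01294284]]
```

View pics/w3.png

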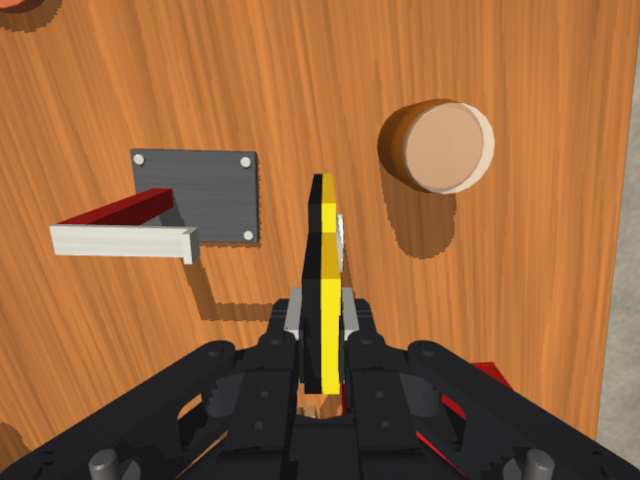

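View pics/c3.png

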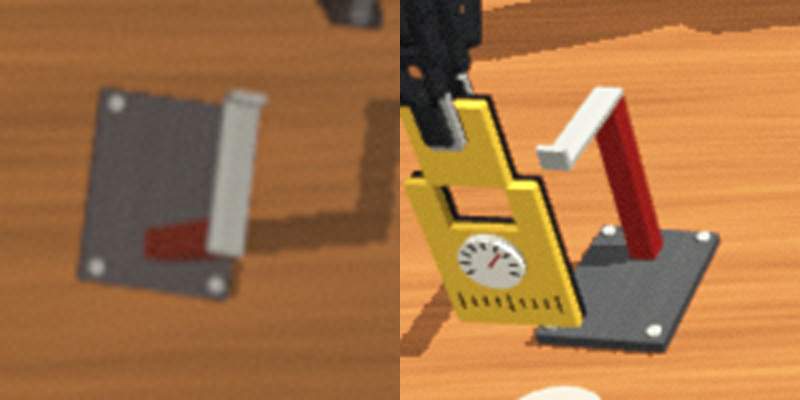

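Run:
```python
from h import *
im=np.load('/tmp/wrist.npy')[210:275,40:210];cv2.imwrite('pics/w3c.png',cv2.resize(im,None,fx=4.5,fy=4.5,interpolation=2))
```

```text
(no output)
```

View pics/w3c.png

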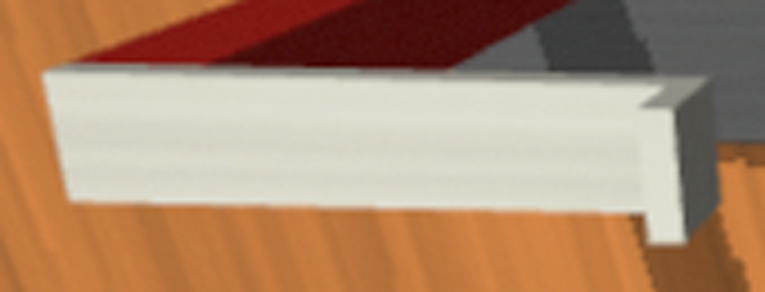

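Run:
```python
from h import *
np.set_printoptions(precision=4,suppress=True)
v=np.load('/tmp/ps.npy');ps=(v[:3],R.from_rotvec(v[3:]))
g=lambda a,b,z:atz('wrist',(40+a/4.5,210+b/4.5),z,ps)
L=[g(*c,.177) for c in[(640,107),(673,107),(648,243),(686,243)]];l=np.mean(L,0)
B=[g(*c,.165) for c in[(43,72),(68,201)]];b=np.mean(B,0)
S=[g(*c,.165) for c in[(655,84),(645,212)]]
print('lip',l,np.linalg.norm(L[0]-L[2]),'back',b,np.linalg.norm(B[0]-B[1]),np.linalg.norm(l-b))
d=(S[0]-B[0]+S[1]-B[1])[:2];yaw=np.arctan2(d[1],d[0]);u=np.array([np.cos(yaw),np.sin(yaw)])
seat=l[:2]-.0225*u;print('yaw',np.degrees(yaw),'seat',seat, 'len',np.linalg.norm(d)/2)
for dz in(.025,.0293,.034):
  q=[atz('wrist',c,v[2]+dz,ps) for c in[(303,279),(341,279),(306,393),(340,393)]]
  f=(q[0]+q[1])/2;n=(q[2]+q[3])/2;c=(f+n)/2
  print('tab',dz,c-v[:3],np.linalg.norm(f-n),'yaw',np.degrees(np.arctan2(*(n-f)[[0,1]])))
z=ps[1].as_matrix()[:,2];print('jaw',np.degrees(np.arctan2(z[1],z[0])))
for n in('scene','top'):print(n,proj(n,np.r_[seat+.0225*u,.177]),proj(n,b))
```

```text
lip [ 0.5516 -0.2685  0.177 ] 0.020285190774476058 back [ 0.4605 -0.2525  0.165 ] 0.01990536711993365 0.09332621331669208
yaw -9.991375770765663 seat [ 0.5295 -0.2646] len 0.08663441801219629
tab 0.025 [ 0.0002 -0.0011  0.025 ] 0.0501715431524001 yaw -171.9306973265011
tab 0.0293 [0.0006 0.0017 0.0293] 0.048335332058999696 yaw -171.93069732650122
tab 0.034 [0.001  0.0048 0.034 ] 0.046328310631329535 yaw -171.93069732650122
jaw -8.497788269402044
scene [106.2995 225.916 ] [128.113  203.1787]
top [471.7153 237.6275] [465.7499 276.7328]
```

```bash
python3 -m pendant '[[0,0,-0.4,-0.02,0.1,-0.19],[0,0,-0.36,0,0,0],[0,0,0,0,0,0],[0,0,0,0,0,0]]'
cat > st.py <<'E'
from h import *
np.set_printoptions(precision=4,suppress=True)
p,r=pose();M=r.as_matrix();z=M[:,2];u=np.array([np.cos(np.radians(-10)),np.sin(np.radians(-10))]);d=p[:2]-[.5295,-.2646]
print('along',d@u,'side',-d[0]*u[1]+d[1]*u[0],'z',p[2],'x-axis',M[:,0],'yaw',np.degrees(np.arctan2(z[1],z[0])),telemetry.observe()['wrist_force'])
E
python3 st.py
```

```text
time: 15.22
ee_pos: [0.6341, -0.2836, 0.2142]
orientation: [0.138, 1.568, -0.14]
wrist_force: [-0.1, 0.4, -1.0]
grip_width: 0.0127
along 0.10632807637261626 side -0.0005890911985169216 z 0.21416927812854614 x-axis [-0.0015 -0.0012 -1.    ] yaw -10.11065315025459 [-0.1212  0.381  -1.0303]
```

```bash
python3 -m pendant '[[-0.5,0.09,0.03,0,0,0],[-0.5,0.09,0,0,0,0],[-0.5,0.09,0,0,0,0],[0,0,0,0,0,0],[0,0,0,0,0,0]]'; python3 st.py; python3 -c "
from h import *
snap('scene','s4.png',(50,170,200,290),5)"
```

```text
time: 15.85
ee_pos: [0.5743, -0.2728, 0.217]
orientation: [0.137, 1.564, -0.14]
wrist_force: [0.0, 0.3, -1.1]
grip_width: 0.0129
along 0.04550626851428255 side -0.0003040746343293014 z 0.2170295385597727 x-axis [ 0.002  -0.0022 -1.    ] yaw -10.095136922473783 [ 0.0133  0.3397 -1.1137]
```

View pics/s4.png

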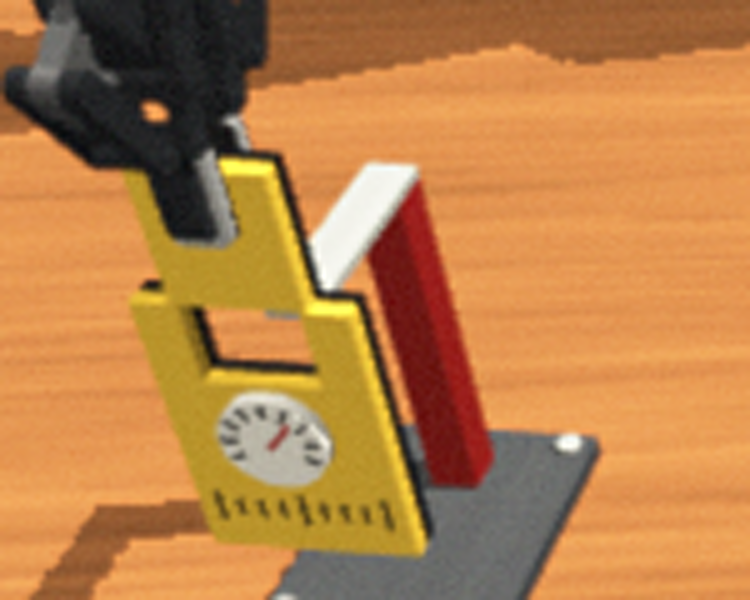

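Run:
```python
from h import *
p,r=pose();M=r.as_matrix()
for e in(.182,.187,.192):
  print(e,[proj('scene',np.r_[p[:2],0]+.007*M[:,2]+s*.022*M[:,1]+[0,0,e]).round(1) for s in(-1,1)],'low',[proj('scene',np.r_[p[:2],0]+.007*M[:,2]+s*.022*M[:,1]+[0,0,e-.034]).round(1) for s in(-1,1)], 'bot',[proj('scene',np.r_[p[:2],0]+.007*M[:,2]+s*.04*M[:,1]+[0,0,e-.114]).round(1) for s in(-1,1)])
```

```text
0.182 [array([ 85.9, 232.9]), array([110. , 234.6])] low [array([ 91.2, 247.9]), array([114.8, 249.5])] bot [array([ 93.8, 279.6]), array([134.4, 282.6])]
0.187 [array([ 85. , 230.7]), array([109.3, 232.3])] low [array([ 90.5, 245.7]), array([114.2, 247.4])] bot [array([ 93.1, 277.7]), array([133.9, 280.7])]
0.192 [array([ 84.2, 228.4]), array([108.6, 230. ])] low [array([ 89.7, 243.6]), array([113.5, 245.2])] bot [array([ 92.3, 275.8]), array([133.3, 278.8])]
```

```bash
python3 -m pendant '[[-0.2,0.035,-0.04,-0.02,0.01,0],[-0.2,0.035,0,0,0,0],[-0.2,0.035,0,0,0,0],[-0.2,0.035,0,0,0,0],[0,0,0,0,0,0]]'; python3 st.py
```

```text
time: 16.52
ee_pos: [0.5407, -0.2666, 0.215]
orientation: [0.134, 1.566, -0.142]
wrist_force: [0.7, -0.8, -2.7]
grip_width: 0.0128
along 0.011362010484154934 side -2.8953774638146128e-05 z 0.2149974313148354 x-axis [ 0.0003 -0.0047 -1.    ] yaw -10.06880846815998 [ 0.6624 -0.8014 -2.7048]
```

```bash
python3 -m pendant '[[-0.17,0.03,0,-0.03,0,0],[-0.17,0.03,0,0,0,0],[0,0,-0.15,0,0,0],[0,0,-0.15,0,0,0],[0,0,-0.1,0,0,0],[0,0,0,0,0,0]]'; python3 st.py
```

```text
time: 17.27
ee_pos: [0.5264, -0.264, 0.1976]
orientation: [0.131, 1.565, -0.145]
wrist_force: [1.1, -0.1, -2.5]
grip_width: 0.0127
along -0.0031304356554887245 side 6.329219039343415e-05 z 0.19758079121170447 x-axis [ 0.0004 -0.009  -1.    ] yaw -10.060265953544253 [ 1.0686 -0.1122 -2.4931]
```

```bash
python3 -m pendant '[[0,0,-0.03,0.065,0,0],[0,0,-0.03,0,0,0],[0,0,0,0,0,0]]'; python3 st.py;python3 -m pendant '[[0,0,-0.03,0,0,0],[0,0,0,0,0,0]]'; python3 st.py
```

```text
time: 17.65
ee_pos: [0.5269, -0.2642, 0.1958]
orientation: [0.138, 1.565, -0.138]
wrist_force: [-0.1, 0.2, -2.1]
grip_width: 0.013
along -0.002608286531849393 side -7.481229801359715e-05 z 0.19580806376397997 x-axis [ 0.0012  0.0003 -1.    ] yaw -10.06751435361412 [-0.1267  0.1794 -2.1027]
time: 17.9
ee_pos: [0.5273, -0.2643, 0.1958]
orientation: [0.138, 1.564, -0.138]
wrist_force: [0.1, 0.3, -1.6]
grip_width: 0.0129
along -0.002249375253937228 side -7.256917218031252e-05 z 0.19582925415638888 x-axis [ 0.0021 -0.0004 -1.    ] yaw -10.075452867808488 [ 0.1049  0.2744 -1.5833]
```

```bash
python3 -m pendant '[[0,0,-0.06,0,0,0],[0,0,0,0,0,0]]'; python3 st.py;python3 -m pendant '[[0,0,-0.06,0,0,0],[0,0,0,0,0,0]]'; python3 st.py
```

```text
time: 18.15
ee_pos: [0.5279, -0.2644, 0.196]
orientation: [0.137, 1.563, -0.139]
wrist_force: [0.1, -0.2, -2.6]
grip_width: 0.0125
along -0.0016301896928306 side -3.4322292841986216e-05 z 0.19597880459482242 x-axis [ 0.0035 -0.0017 -1.    ] yaw -10.078822928810432 [ 0.1224 -0.2032 -2.6074]
time: 18.4
ee_pos: [0.5284, -0.2644, 0.1958]
orientation: [0.136, 1.561, -0.14]
wrist_force: [0.9, 0.0, -3.3]
grip_width: 0.0127
along -0.001076019965232012 side -1.7556929805231567e-06 z 0.19584389695143625 x-axis [ 0.0047 -0.0029 -1.    ] yaw -10.082292587808857 [ 0.8881  0.0068 -3.259 ]
```

```bash
python3 -m pendant '[[0,0,-0.1,0.02,0.035,0],[0,0,-0.06,0,0,0]]'; python3 st.py;python3 -m pendant '[[0,0,-0.06,0,0,0]]'; python3 st.py
```

```text
time: 18.65
ee_pos: [0.529, -0.2645, 0.1956]
orientation: [0.137, 1.566, -0.141]
wrist_force: [-9.1, 3.2, 17.1]
grip_width: 0.0126
along -0.0005176504227547693 side 1.9940119910109215e-06 z 0.1955974049833294 x-axis [ 0.0004 -0.0024 -1.    ] yaw -10.126003285118657 [-9.0802  3.1799 17.0701]
time: 18.77
ee_pos: [0.529, -0.2645, 0.1956]
orientation: [0.136, 1.566, -0.142]
wrist_force: [-8.7, 2.9, 20.6]
grip_width: 0.0129
along -0.000530477615467305 side 2.9762259925411832e-05 z 0.19560113786096084 x-axis [ 0.0003 -0.0034 -1.    ] yaw -10.13586256662481 [-8.6876  2.9374 20.6281]
```

```bash
python3 -m pendant '[[0,0,0.02,0,0,0],[0,0,0,0,0,0]]'; python3 -m pendant '[[0,0,0,0,0,0],[0,0,0,0,0,0],[0,0,0,0,0,0],[0,0,0,0,0,0],[0,0,0,0,0,0],[0,0,0,0,0,0]]' 0.5; python3 st.py; python3 -c "
from h import *
snap('scene','s5.png',(50,150,210,290),4.6)"
```

```text
time: 19.02
ee_pos: [0.5289, -0.2644, 0.1959]
orientation: [0.136, 1.566, -0.141]
wrist_force: [-0.6, 0.4, -3.1]
grip_width: 0.0125
time: 19.77
ee_pos: [0.5292, -0.2645, 0.1949]
orientation: [0.137, 1.566, -0.141]
wrist_force: [0.4, 1.0, 0.7]
grip_width: 0.0426
along -0.0003007034305091317 side 7.64800515575942e-05 z 0.19490053170523233 x-axis [ 0.0003 -0.0026 -1.    ] yaw -10.129030425786278 [0.374  1.0119 0.6869]
```

View pics/s5.png

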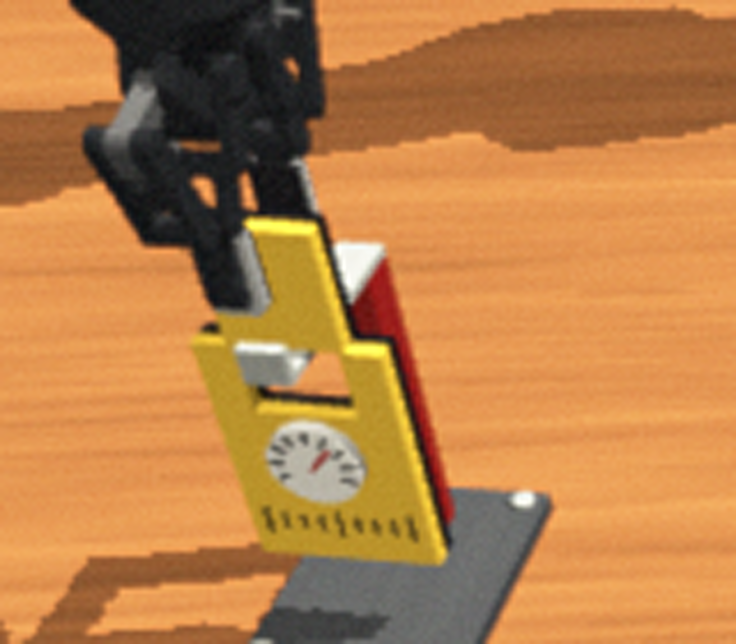

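It is hanging behind the lip with the dial facing outward. I'll withdraw straight up.

```bash
python3 -m pendant '[[0,0,0.3,0,0,0],[0,0,0.5,0,0,0],[0,0,0.8,0,0,0],[0,0,1,0,0,0],[0,0,1,0,0,0],[0,0,0,0,0,0],[0,0,0,0,0,0],[0,0,0,0,0,0],[0,0,0,0,0,0],[0,0,0,0,0,0],[0,0,0,0,0,0],[0,0,0,0,0,0]]'; python3 -m pendant '[[0,0,0,0,0,0],[0,0,0,0,0,0],[0,0,0,0,0,0],[0,0,0,0,0,0],[0,0,0,0,0,0],[0,0,0,0,0,0],[0,0,0,0,0,0],[0,0,0,0,0,0]]'; python3 st.py; python3 -c "
from h import *
snap('scene');a=np.load('/tmp/scene.npy').astype(float);snap('top');t=np.load('/tmp/top.npy')
snap('scene');b=np.load('/tmp/scene.npy');print('moving',abs(a-b)[180:300,60:180].max())
A=cv2.resize(b[150:330,30:420],None,fx=2,fy=2,interpolation=2);B=cv2.resize(t[215:315,225:520],(780,240),interpolation=2)
cv2.imwrite('pics/f.png',np.vstack([A,B]))"
```

```text
time: 21.32
ee_pos: [0.5277, -0.2634, 0.3451]
orientation: [0.137, 1.568, -0.139]
wrist_force: [0.5, -0.8, 0.5]
grip_width: 0.0426
time: 22.32
ee_pos: [0.5277, -0.2634, 0.3452]
orientation: [0.137, 1.568, -0.139]
wrist_force: [-0.4, 0.6, 0.9]
grip_width: 0.0428
along -0.0019708743323176973 side 0.0008457006080514937 z 0.34517056954302644 x-axis [-0.0014 -0.0014 -1.    ] yaw -10.070614891795135 [-0.4115  0.6381  0.9186]
moving 34.0
```

View pics/f.png

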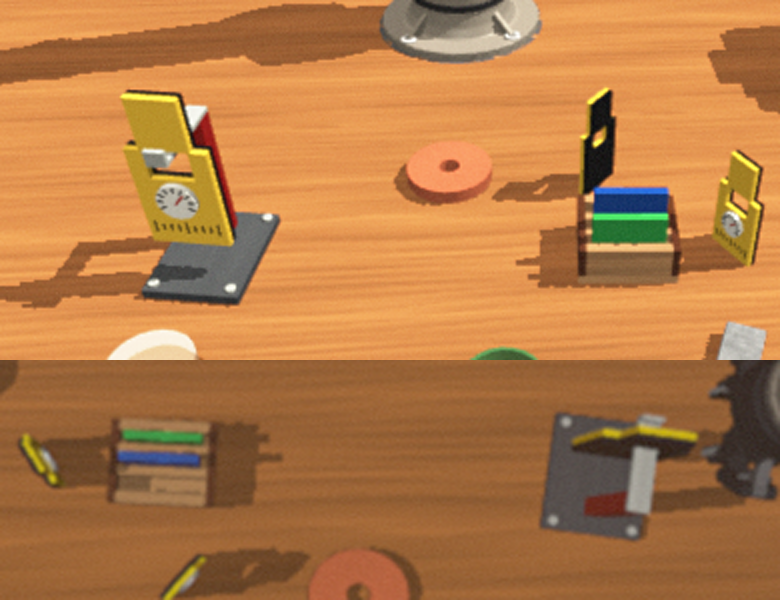

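```bash
python3 -m pendant '[[0,0,0,0,0,0],[0,0,0,0,0,0],[0,0,0,0,0,0],[0,0,0,0,0,0],[0,0,0,0,0,0],[0,0,0,0,0,0],[0,0,0,0,0,0],[0,0,0,0,0,0],[0,0,0,0,0,0],[0,0,0,0,0,0],[0,0,0,0,0,0],[0,0,0,0,0,0]]' >/dev/null
python3 - <<'E'
from h import *
a=np.load('/tmp/scene.npy').astype(float);t0=np.load('/tmp/top.npy').astype(float);snap('scene');b=np.load('/tmp/scene.npy').astype(float);snap('top');t=np.load('/tmp/top.npy').astype(float)
print('gauge',abs(a-b)[180:300,60:180].mean(),abs(a-b)[180:300,60:180].max(),'elsewhere',abs(a-b)[300:420,60:180].mean(),abs(a-b)[300:420,60:180].max())
w=np.radians(-10);u=np.array([np.cos(w),np.sin(w),0]);v=np.array([-u[1],u[0],0])
for n,im,(x0,y0,x1,y1) in(('scene',b,(80,185,180,295)),('top',t,(435,220,500,270))):
  im=im.copy()
  for s,h in((-.025,.223),(.025,.223),(-.04,.051),(.04,.051),(-.04,.131),(.04,.131)):
    q=proj(n,[.529,-.2645,0]+.007*u+s*v+[0,0,h]); cv2.circle(im,tuple(int(round(8*k)) for k in q),4,(255,0,255),-1,shift=3)
  c=cv2.resize(im[y0:y1,x0:x1],(390,430),interpolation=2); o=c if n=='scene' else np.hstack([o,c])
cv2.imwrite('pics/f2.png',o)
E
```

```text
gauge 2.308101851851852 21.0 elsewhere 2.2465740740740743 18.0[ WARN:0@3.030] global loadsave.cpp:1063 imwrite_ Unsupported depth image for selected encoder is fallbacked to CV_8U.
```

Run:
```python
from h import *
for y in(-20,-10,0):
  w=np.radians(y);u=np.array([np.cos(w),np.sin(w),0]);v=np.array([-u[1],u[0],0])
  print(y,[proj('scene',[.529,-.2645,0]+.007*u+s*v+[0,0,h]).round(1).tolist() for s,h in((-.025,.223),(.025,.223),(-.04,.051),(.04,.051))],
   [proj('top',[.529,-.2645,.223]+s*v).round(1).tolist() for s in(-.025,.025)])
print('read: (91,196.5),(120.5,198.5),(106,270),(146.5,272)')
t=np.load('/tmp/top.npy').astype(int)[215:262,435:495];m=(t[:,:,2]>120)&(t[:,:,0]<60)&(t[:,:,1]>100)
c=np.argwhere(m)[:,::-1]+[435,215];print(len(c),c.min(0),c.max(0),[ (x,c[c[:,0]==x][:,1].mean()) for x in range(c[:,0].min(),c[:,0].max()+1,3) if (c[:,0]==x).any()])
```

```text
-20 [[90.7, 197.7], [115.3, 201.9], [107.9, 267.9], [143.3, 275.2]] [[487.3, 248.9], [466.3, 242.0]]
-10 [[90.0, 199.1], [117.1, 200.7], [106.7, 270.3], [145.4, 273.0]] [[487.7, 247.1], [465.9, 243.9]]
0 [[89.7, 200.4], [118.6, 199.3], [106.1, 272.6], [147.0, 270.7]] [[487.7, 245.1], [465.8, 245.8]]
read: (91,196.5),(120.5,198.5),(106,270),(146.5,272)
496 [435 215] [494 260] [(435, np.float64(226.0)), (438, np.float64(228.42857142857142)), (441, np.float64(227.5)), (444, np.float64(231.1)), (447, np.float64(231.8)), (450, np.float64(231.25)), (453, np.float64(236.66666666666666)), (456, np.float64(232.88888888888889)), (459, np.float64(233.33333333333334)), (462, np.float64(230.77777777777777)), (465, np.float64(232.14285714285714)), (468, np.float64(232.75)), (471, np.float64(235.5)), (474, np.float64(234.625)), (477, np.float64(242.0)), (480, np.float64(236.91666666666666)), (483, np.float64(241.30769230769232)), (486, np.float64(244.0909090909091)), (489, np.float64(238.0)), (492, np.float64(238.8))]
```

The corners match a gauge hanging square to the hook, to within a couple of degrees, and it is still. Handing in.

```bash
python3 -c "
from bench import hand_in,telemetry
print(telemetry.observe()['time'],hand_in())"
```

```text
the job is handed in; nothing more can be done
24.075 None
```

The yellow dial gauge now hangs by its window on the strap hook, behind the lip, with the marked face looking outward. I handed it in at 24.1 s of the 48 s allowed.

**What I did:** I gripped the tab, let go, turned the empty gripper half round and gripped again, so the last joint stayed well inside its range. Then I lifted the gauge out, turned it about 184° on the way, passed the window over the lip, lowered it onto the strap and let go. Contact was about 21 N as it seated. I then backed the gripper straight up, about 0.12 m above the top of the tab.

**Last checks:**
- **Hanging:** the lip shows through the window in front of the gauge, and the dial faces out.
- **Still:** over about 1.7 s the pictures changed no more around the gauge than elsewhere.
- **Square:** the corners I read fit a yaw of about -8 to -10°, against -10° for the hook. The tab's top corners were off the prediction by 2 to 4 pixels.
- **Other things:** the templates, both loose gauges and the wheel appear where they were. The last pictures I viewed did not cover the jar, tumbler, brush and mug fully, but the arm never went near them.

**Checks that failed or disagreed:**
- **Overlay picture:** the viewer's 12-picture limit meant I could not look at it, so squareness rests on the corner comparison.
- **Top-view colour check:** the mask also picked up other yellow-brown pixels, so I did not use it.

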